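Reset the press control unit with the reset pin

ROBOT

A 6-joint arm with a two-finger parallel gripper is mounted at the origin on the work surface. World frame = base frame: x ahead of the robot, y to its left, z up, the work surface at z = 0. Lengths are in m, angles in rad, forces in N, time in s.
With the tool pointing down it reaches from about 0.35 to 0.975 m from the base axis. Payload 4.9 kg.
Tool frame: the origin (TCP) lies midway between the tips of the shut fingers; the grasp point (between the pads) lies 19 mm behind it; z points along the fingers, y is the line along which they close (so a half turn about z gives the same grasp; the last joint's range is limited). The gripper opens to 85 mm and grips with 20 to 120 N. Pads are 22 mm wide; open, the fingers measure 114 mm over their backs; the gripper's body (76 mm by 85 mm) begins 54 mm behind the grasp point. The pads swing forward as they close: fully open they stand 13 mm farther back than shut.
Start: joints at [-1.289, 0.053, 1.613, -0, 1.476, -0.119], TCP at [0.244, -0.575, 0.231] pointing down, gripper open.
Joint ranges: [-3.01, 3.01], [-1.01, 2.22], [0.06, 2.58], [-1.02, 4.17], [0.09, 2.62], [-3.14, 3.14]. Speed limits (rad/s): [2.57, 2.57, 3.14, 3.14, 3.14, 3.14].

INTERFACE

Orientations are given as a rotation vector (axis times angle).
In Python, from station import ctrl, optics, job gives the robot as it stands.
- The arm moves only by the shell command python3 -m jog 'ROWS' [OPENING] [FORCE]. ROWS is JSON, a list of rows, each a list of 2 entries, a list of its own where there are three numbers: the shift along the tool's x, y, z in m, then the turn, a rotation vector about the tool's x, y, z in rad. A call has 1 to 5 rows; each row is the pose to reach, as a shift and turn from the pose commanded when the call began, along the tool's axes at that moment; what a row does not reach only later rows make up. A row lasts 1/10 s, in which the tool goes at most 50 mm and 8.59 degrees, less where a joint would pass 70% of its speed; a pose out of reach is approached as far as the arm can. A call with a gripper value outside its range is refused whole. OPENING is the opening, from 0 (shut) to 1 (fully open), set as the call begins (- or left out, the last holds). The fingers move at their own pace and stop on an object; FORCE is the grip in N (left out, the last holds). Time passes only in rows, so rows that repeat a pose let the fingers close. It gives the time, the measured TCP pose, the force, the opening and the grip force at its end, in the units of the state.
- ctrl.get_obs(): the state, without advancing time (a new reading comes with each control period).
- optics.get_image(name): name is "scene" or "top"; returns a dict with "image" (400x640x3 uint8, blue, green, red), "fx", "fy", "cx", "cy" (pixels), "rvec" (rotation vector, rad) and "tvec" (3), from world to camera coordinates, as OpenCV has them. Camera axes: x right, y down, z forward; pixel columns grow to the right and rows downward; lengths in m; the calibration is good to about 2 mm. A picture is of the moment at which its call begins. There is no depth.
- job.finish_job(): hands the job in; it is judged then, once.
The state is a dict: "t": time; "q": joint angles; "dq": joint speeds; "effort": joint torques, N m; "tool_pos": TCP position; "tool_rot": TCP orientation; "contact_force": force on the tool from outside, world axes, zero at the start; "wrist_torque": the same for the moment, N m; "opening": finger opening in m; "grip_force": force on a finger pad.
Only numpy, scipy, OpenCV 4.12 (cv2) and the standard library are available. Lean on these libraries where they do the work, as an engineer would, in place of code of your own. Each camera call takes 0.05 s, during which the arm holds its last target. There are 200 camera calls.

TASK

Take the reset pin (the tool with the square metal handle) out of the wooden tool rack, put its tip in the little cup on the control unit's shutter and draw the shutter slowly and steadily along its rails until it is fully open. Then reach the pin's tip down through the hole this uncovers and press the recessed reset button down nearly to its stop, without ramming it; finish like that, with the pin in the gripper and the button held down. Touch the shutter with the pin only, never with the gripper, and leave the other tools and things where they are.

Things in the scene. Friction and masses are not known exactly. Their poses are not given: they have to be found in the camera images.
- pin_grip (a point): The middle of the reset pin's handle. The pin is loose and stands upright in one of the rack's three holes: a square aluminium handle 16 x 16 x 75 mm with a round steel shank 7 mm in diameter and 45 mm long below it. Mass about 60 g. The z axis runs along the pin from tip to handle (up at the start); x and y are square to the handle's flat sides. At the start the handle's lower end rests on the rack's top, 50 mm above the table, and its upper end is 125 mm above the table.
- pin_tip (a point): The centre of the flat tip of the reset pin's shank, 82.5 mm below pin_grip along the pin's axis. Same axes as pin_grip.
- rack: Wooden tool rack, a fixed block 60 x 200 x 50 mm (x, y, z); origin at the centre of its underside on the table. Three holes in its top in a row along y, 75 mm apart, 11 mm wide, hold three upright tools, in any order: the reset pin, the awl and the brush; all tops lie below 125 mm.
- controller: Grey control unit, a fixed box 150 x 200 x 70 mm (x, y, z), flat top; origin at the centre of its underside. On top are two aluminium rails along y, 6 mm high, joined by a stop bar at their +y end, a dark steel shutter between them, and a dark display on the -x side, which faces the robot, turned by up to 25 degrees (+y is to the robot's left). Unit and rack stand to the left and right, either way round.
- reset_hole (a point): Centre of the mouth of the reset hole in the control unit's top face (70 mm above the table), round, 16 mm in diameter, straight down; axes as the control unit. At rest the white top of the reset button lies 20 mm below the mouth. The closed shutter covers the hole.
- shutter_cup (a point): Centre of the floor of the cup on the shutter; moves with the shutter, axes as the control unit. The cup is an open square pocket, 14 mm wide inside, with walls 8 mm high and 3 mm thick; its floor is the upper face of the 3 mm shutter plate (41 x 60 mm), 3.5 mm above the control unit's top. When the shutter is closed the cup's centre lies 22 mm to the +y side of the hole.
- shutter (a joint): How far the shutter is open, in m: 0 closed, 0.055 fully open, against a stop. It slides along the control unit's +y to open, and stays where it is left. It starts closed or up to 10 mm open; friction about 1.2 N with some damping (0.4 N at 0.03 m/s).
- reset_button (a joint): How far the reset button is pressed, in m: 0 up, 0.008 fully down against a stop. It springs back: it needs about 1.2 N to start and 6 N at the stop. Button 13 mm in diameter.
- awl: Bystander: upright awl in the rack with a round bulbous wooden handle, same shank and height as the pin's or less; origin at its tip.
- brush: Bystander: upright brush in the rack with a flat head 28 mm wide, bristles up; origin at the lower tip of its shank.
- weight: Bystander: loose round brass weight, 50 mm in diameter, 56 mm high, between the rack and the control unit; origin at the centre of its underside.
- jar: Bystander: loose jar, 60 mm in diameter, 80 mm high, at the back; origin at the centre of its underside.
- mug: Bystander: loose white mug, 80 mm in diameter, 95 mm high, at the back; origin at the centre of its underside.
- tub: Bystander: loose round plastic tub with lid, 148 mm in diameter, 98 mm high, at the robot's right; origin at the centre of its underside.

How it is judged:
By the outcome, as a careful person would: the job done as asked, in the order asked, and still so for the second after the job is handed in, while the arm keeps its last pose, push and grip.
It also fails if it takes over 64 s, if anything falls off the work surface, if the arm or the gripper's body presses on something with over 40 N, if the wrist force passes 120 N, or if a joint passes its speed limit or range.

## Working session

There is one attempt and no reset: what is moved stays moved. The work goes in short steps, Python scripts to look and compute and a shell command to move; the robot and the scene stay as the last step left them, time stands still between calls to the robot, and variables do not carry over. Pictures are saved under pics/ and viewed, at most 14 in all, crops included, and the job is handed in when it is done.

```bash
mkdir -p pics; cat > h.py <<'E'
import cv2,numpy as np
from station import ctrl,optics,job
def snap(n,f=None):
    d=optics.get_image(n)
    if f: cv2.imwrite('pics/'+f,d['image'])
    return d
def K(d): return np.array([[d['fx'],0,d['cx']],[0,d['fy'],d['cy']],[0,0,1.]])
def ray(d,u,v):
    R=cv2.Rodrigues(np.array(d['rvec'],float))[0];t=np.array(d['tvec'],float).ravel()
    return -R.T@t, R.T@np.linalg.inv(K(d))@np.array([u,v,1.])
def onz(d,u,v,z):
    c,r=ray(d,u,v); return c+r*(z-c[2])/r[2]
def proj(d,p):
    return cv2.projectPoints(np.array(p,float).reshape(-1,1,3),np.array(d['rvec'],float),np.array(d['tvec'],float),K(d),None)[0].reshape(-1,2)
def tri(d1,p1,d2,p2):
    c1,r1=ray(d1,*p1);c2,r2=ray(d2,*p2)
    s=np.linalg.lstsq(np.c_[r1,-r2],c2-c1,rcond=None)[0]
    a,b=c1+s[0]*r1,c2+s[1]*r2
    return (a+b)/2,np.linalg.norm(a-b)
def tool():
    o=ctrl.get_obs(); return np.array(o['tool_pos']),cv2.Rodrigues(np.array(o['tool_rot'],float))[0],o
E
python3 - <<'E'
from h import *
for n in('scene','top'):
    d=snap(n,n+'0.png');c,r=ray(d,320,200);print(n,d['fx'],c.round(3),onz(d,320,200,0).round(3))
p,R,o=tool();print(p.round(4),R.round(3).tolist(),o['t'],o['opening'])
E
```

```text
scene 457.5825595530495 [1.548 0.595 0.808] [ 0.566 -0.166  0.   ]
top 487.4654547927795 [ 0.463 -0.09   1.588] [ 0.616 -0.083  0.   ]
[ 0.2437 -0.5749  0.2302] [[0.921, 0.39, -0.001], [0.39, -0.921, 0.002], [0.0, -0.002, -1.0]] 0.1 0.08538384813861688
```

View pics/scene0.png

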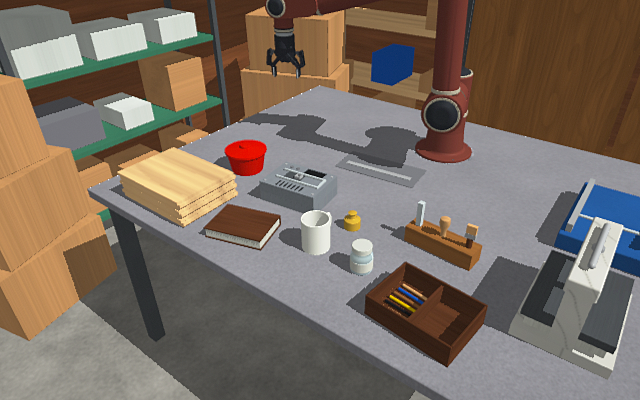

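View pics/top0.png

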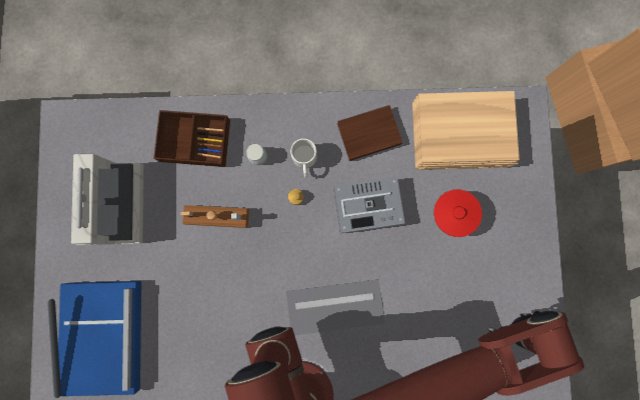

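The scene view shows the pin with its grey handle at (420,212), at the near end of the rack, with the awl and brush beside it. The top view shows the pin at about (235,216), the controller at about (370,205) with its cup at (369,204), and +y pointing left. Next I enlarge both.

```bash
python3 - <<'E'
import cv2,numpy as np
s=cv2.imread('pics/scene0.png');t=cv2.imread('pics/top0.png')
f=lambda i,u,v:cv2.resize(i[v:v+60,u:u+80],(400,300),interpolation=cv2.INTER_CUBIC)
im=np.vstack([np.hstack([f(t,180,185),f(t,330,175)]),np.hstack([f(s,400,195),f(s,258,155)])])
cv2.imwrite('pics/c1.png',im)
E
```

```text
(no output)
```

View pics/c1.png

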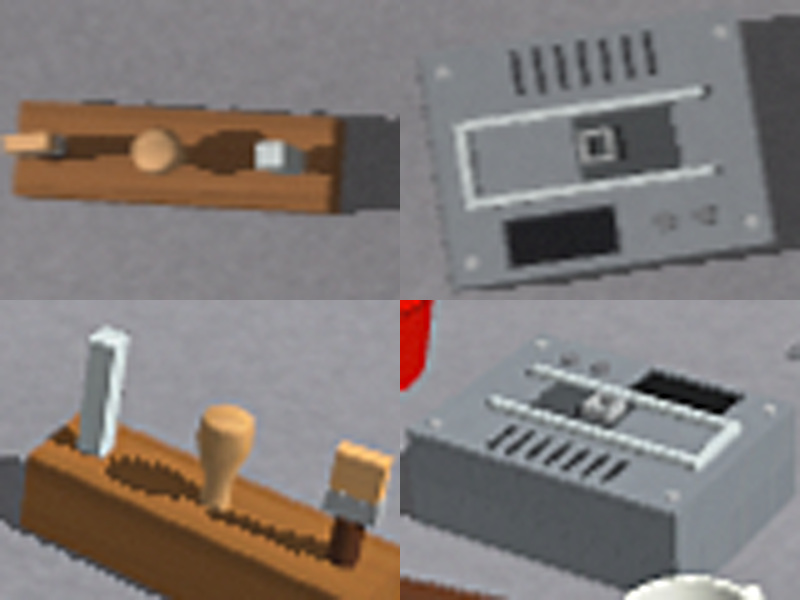

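The crops show the pin's top near scene (421.6,201.6) and top (233.6,216). In the top view the cup is near (369.8,204.2), with the stop bar on the left (+y). The rack and unit corners are clear.

```bash
python3 - <<'E'
from h import *
t=snap('top');s=snap('scene')
def quad(name,pts,z,o):
    P=np.array([onz(t,o[0]+u/5,o[1]+v/5,z) for u,v in pts]);c=P.mean(0)
    print(name,c.round(4),[np.linalg.norm(P[i]-P[(i+1)%4]).round(3) for i in range(4)])
    y=(P[0]+P[3]-P[1]-P[2])[:2];print(' yaw deg',np.degrees(np.arctan2(-y[0],y[1])).round(2));return c
c=quad('rack',[(20,102),(343,117),(338,212),(15,196)],.05,(180,185))
quad('unit',[(18,50),(337,12),(375,243),(55,288)],.07,(330,175))
print('cup',onz(t,369.8,204.2,.0815).round(4))
print('pin top z',onz(t,233.6,216,.125).round(4),'scene',onz(s,421.6,201.6,.125).round(4),tri(t,(233.6,216),s,(421.6,201.6)))
E
```

```text
rack [0.5687 0.2483 0.05  ] [np.float64(0.206), np.float64(0.06), np.float64(0.205), np.float64(0.06)]
 yaw deg -4.31
unit [ 0.5911 -0.2362  0.07  ] [np.float64(0.202), np.float64(0.146), np.float64(0.201), np.float64(0.151)]
 yaw deg 5.84
cup [ 0.5911 -0.2369  0.0815]
pin top z [0.563 0.178 0.125] scene [0.56   0.1787 0.125 ] (array([0.5625143 , 0.17867373, 0.12627487]), np.float64(0.0019682285246847902))
```

```bash
cat >> h.py <<'E'
def go(tgt,yaw=None):
    """tgt TCP world; yaw = world angle (deg) of tool y axis wanted, tool down"""
    p,R,o=tool(); d=R.T@(np.array(tgt)-p)
    print('t',round(o['t'],2),'pos',p.round(4),'shift',d.round(4),'len',np.linalg.norm(d).round(3),'f',np.round(o['contact_force'],2),'open',round(o['opening'],4),'grip',round(o['grip_force'],1))
    if yaw is not None:
        a=np.radians(yaw);y=np.array([np.cos(a),np.sin(a),0]);z=np.array([0,0,-1.])
        print(' turn',cv2.Rodrigues(R.T@np.c_[np.cross(y,z),y,z])[0].ravel().round(4),'q6',round(o['q'][5],2))
E
python3 -c "
from h import *
go([.5625,.177,.17],-4.3)"
```

```text
t 0.2 pos [ 0.2437 -0.5751  0.2305] shift [ 0.5869 -0.5681  0.0613] len 0.819 f [ 0.45 -0.37 -0.34] open 0.0856 grip 0.0
 turn [-1.100e-03 -8.000e-04 -1.095e+00] q6 -0.12
```

```bash
python3 -m jog '[[[0.02,-0.019,0],[0,0,0]],[[0.05,-0.048,0],[0,0,0]],[[0.085,-0.082,0],[0,0,0]],[[0.12,-0.116,0],[0,0,0]],[[0.155,-0.15,0],[0,0,0]]]'
python3 -m jog '[[[0.035,-0.034,0],[0,0,0]],[[0.07,-0.068,0],[0,0,0]],[[0.105,-0.102,0],[0,0,0]],[[0.14,-0.136,0],[0,0,0]],[[0.175,-0.17,0],[0,0,0]]]'
python3 -m jog '[[[0.035,-0.034,0],[0,0,0]],[[0.07,-0.068,0],[0,0,0]],[[0.105,-0.102,0],[0,0,0]],[[0.14,-0.136,0],[0,0,0]],[[0.17,-0.165,0],[0,0,0]]]'
python3 -m jog '[[[0.03,-0.03,0],[0,0,0]],[[0.06,-0.06,0],[0,0,0]],[[0.075,-0.075,0.01],[0,0,0]],[[0.08,-0.08,0.02],[0,0,0]],[[0.08,-0.08,0.02],[0,0,0]]]'
python3 -m jog '[[[0,0,0],[0,0,-0.14]],[[0,0,0],[0,0,-0.28]],[[0,0,0],[0,0,-0.42]],[[0,0,0],[0,0,-0.56]],[[0,0,0],[0,0,-0.70]]]'
python3 -c "
from h import *
go([.5625,.177,.17],-4.3)"
```

```text
t: 0.7
tool_pos: [0.3283, -0.3751, 0.231]
tool_rot: [-3.079, -0.624, -0.0]
contact_force: [1.5, -0.3, 0.4]
opening: 0.0853
grip_force: 0.0
t: 1.2
tool_pos: [0.4231, -0.1501, 0.2314]
tool_rot: [3.078, 0.625, 0.001]
contact_force: [1.3, 0.4, 0.2]
opening: 0.0853
grip_force: 0.0
t: 1.7
tool_pos: [0.5153, 0.0687, 0.2313]
tool_rot: [-3.078, -0.627, -0.0]
contact_force: [-0.3, -0.7, -0.4]
opening: 0.0852
grip_force: 0.0
t: 2.2
tool_pos: [0.5562, 0.1712, 0.2087]
tool_rot: [3.078, 0.627, -0.007]
contact_force: [0.0, 0.4, -0.2]
opening: 0.0855
grip_force: 0.0
t: 2.7
tool_pos: [0.5571, 0.1693, 0.2115]
tool_rot: [2.674, 1.648, -0.001]
contact_force: [-0.5, 0.8, 1.4]
opening: 0.0852
grip_force: 0.0
t 2.7 pos [0.5571 0.1693 0.2115] shift [0.0093 0.0014 0.0415] len 0.043 f [-0.47  0.81  1.37] open 0.0852 grip 0.0
 turn [ 0.      0.0005 -0.3911] q6 0.63
```

```bash
python3 -m jog '[[[0.009,0.001,0],[0,0,-0.14]],[[0.009,0.001,0.01],[0,0,-0.28]],[[0.009,0.001,0.02],[0,0,-0.39]],[[0.009,0.001,0.03],[0,0,-0.39]],[[0.009,0.001,0.03],[0,0,-0.39]]]' >/dev/null
python3 - <<'E'
from h import *
go([.5625,.177,.0685],-4.3)
d=snap('scene');t=snap('top')
f=lambda i,u,v:cv2.resize(i['image'][v:v+75,u:u+100],(400,300),interpolation=cv2.INTER_CUBIC)
cv2.imwrite('pics/c2.png',np.hstack([f(d,375,160),f(t,180,185)]))
p,R,o=tool();print(proj(d,[p,p+.015*R[:,2]]),proj(t,[p]))
E
```

```text
t 3.2 pos [0.5612 0.1773 0.1794] shift [-1.000e-04  1.700e-03  1.109e-01] len 0.111 f [0.26 0.13 0.04] open 0.0852 grip 0.0
 turn [-0.0032  0.0011 -0.0087] q6 0.26
[[423.27578142 184.11089437]
 [422.6493941  188.93398755]] [[230.08402037 215.05916224]]
```

View pics/c2.png

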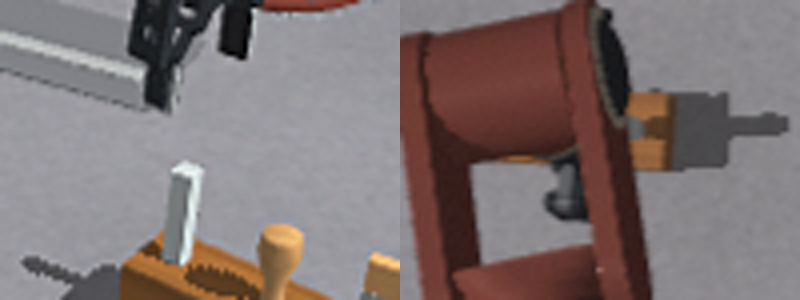

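The fingers straddle the pin: the tips are at about (416,185) and (434,171), and the pin's top at (421.7,202) lies under the projected TCP axis. I descend and grip.

```bash
python3 -m jog '[[[0,0.001,0.02],[0,0,0]],[[0,0.001,0.04],[0,0,0]],[[0,0.001,0.06],[0,0,0]],[[0,0.001,0.075],[0,0,0]],[[0,0.001,0.085],[0,0,0]]]' | grep -v rot
python3 -m jog '[[[0,0,0.01],[0,0,0]],[[0,0,0.02],[0,0,0]],[[0,0,0.026],[0,0,0]],[[0,0,0.026],[0,0,0]],[[0,0,0.026],[0,0,0]]]' | grep -v rot
python3 -m jog '[[[0,0,0],[0,0,0]],[[0,0,0],[0,0,0]],[[0,0,0],[0,0,0]],[[0,0,0],[0,0,0]],[[0,0,0],[0,0,0]]]' 0.1 60| grep -v rot
python3 -m jog '[[[0,0,0],[0,0,0]],[[0,0,0],[0,0,0]],[[0,0,0],[0,0,0]],[[0,0,0],[0,0,0]],[[0,0,0],[0,0,0]]]'| grep -v rot
python3 -c "
from h import *
go([.5625,.177,.0685],-4.3)"
```

```text
t: 3.8
tool_pos: [0.5632, 0.1784, 0.0954]
contact_force: [-0.5, -1.0, -0.2]
opening: 0.0853
grip_force: 0.0
t: 4.3
tool_pos: [0.5637, 0.1786, 0.0706]
contact_force: [-0.0, 0.4, -0.0]
opening: 0.0854
grip_force: 0.0
t: 4.8
tool_pos: [0.5635, 0.1786, 0.0705]
contact_force: [0.1, 0.6, 1.2]
opening: 0.0151
grip_force: 58.3
t: 5.3
tool_pos: [0.5635, 0.1786, 0.0705]
contact_force: [0.2, -0.2, 2.1]
opening: 0.0148
grip_force: 58.4
t 5.3 pos [0.5635 0.1786 0.0705] shift [-0.0016 -0.0009  0.002 ] len 0.003 f [ 0.22 -0.18  2.06] open 0.0148 grip 58.4
 turn [ 0.0002 -0.0001 -0.005 ] q6 0.26
```

```bash
python3 -m jog '[[[0,0,-0.01],[0,0,0]],[[0,0,-0.03],[0,0,0]],[[0,0,-0.05],[0,0,0]],[[0,0,-0.075],[0,0,0]],[[0,0,-0.095],[0,0,0]]]' 0.1 90| grep -v rot
python3 -m jog '[[[0,0,-0.01],[0,0,0]],[[0,0,-0.018],[0,0,0]],[[0,0,-0.018],[0,0,0]],[[0,0,-0.018],[0,0,0]],[[0,0,-0.018],[0,0,0]]]' | grep -v rot
python3 - <<'E'
from h import *
go([.591,-.237,.17],5.8)
d=snap('scene','s3.png');t=snap('top')
p,R,o=tool();a=p+.0655*R[:,2];print(proj(d,[p,a]))
cv2.imwrite('pics/c3.png',cv2.resize(d['image'][130:230,365:475],(770,700)[:2] and (660,600),interpolation=cv2.INTER_CUBIC))
E
```

```text
t: 5.8
tool_pos: [0.5636, 0.1786, 0.1671]
contact_force: [1.1, -0.3, -1.1]
opening: 0.0149
grip_force: 87.6
t: 6.3
tool_pos: [0.5626, 0.1784, 0.1818]
contact_force: [-0.1, 0.3, -0.4]
opening: 0.0148
grip_force: 87.6
t 6.3 pos [0.5626 0.1784 0.1818] shift [-0.4118  0.0615  0.0119] len 0.417 f [-0.14  0.34 -0.45] open 0.0148 grip 87.6
 turn [-0.0025  0.0004 -0.1813] q6 0.26
[[423.39876144 183.9817903 ]
 [420.7309158  204.58711206]]
```

View pics/c3.png

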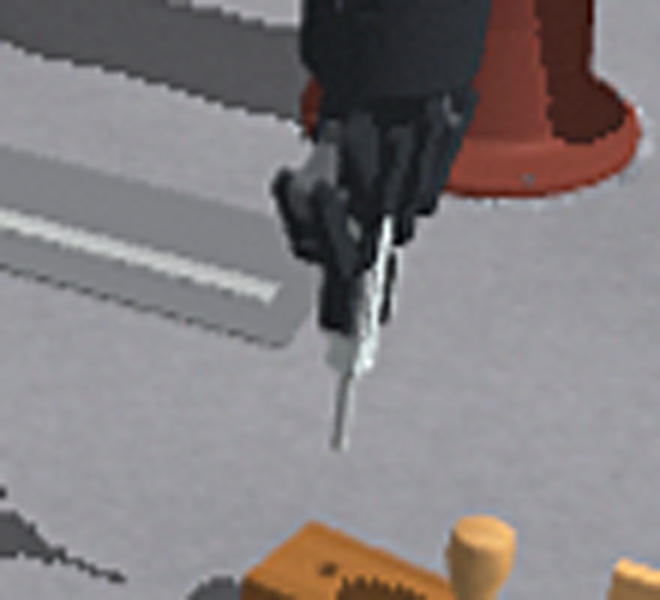

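The pin hangs straight: its tip shows at scene (421.3,204.7) against a predicted (420.7,204.6). I carry it over the shutter.

```bash
python3 -m jog '[[[-0.02,0.003,0],[0,0,0]],[[-0.05,0.0075,0],[0,0,0]],[[-0.085,0.0125,0],[0,0,0]],[[-0.12,0.018,0],[0,0,0]],[[-0.155,0.023,0],[0,0,0]]]' |grep pos
python3 -m jog '[[[-0.035,0.005,0],[0,0,0]],[[-0.07,0.0105,0],[0,0,0]],[[-0.105,0.0155,0],[0,0,0]],[[-0.14,0.021,0],[0,0,0]],[[-0.17,0.0255,0],[0,0,0]]]' |grep pos
python3 -m jog '[[[-0.03,0.004,0],[0,0,-0.05]],[[-0.055,0.008,0],[0,0,-0.1]],[[-0.075,0.011,0],[0,0,-0.15]],[[-0.085,0.0125,0],[0,0,-0.18]],[[-0.087,0.013,0.0]
,[0,0,-0.18]]]' |grep pos
python3 -m jog '[[[0,0,0.006],[0,0,0]],[[0,0,0.012],[0,0,0]],[[0,0,0.012],[0,0,0]],[[0,0,0.012],[0,0,0]]]' |grep pos
python3 - <<'E'
from h import *
go([.591,-.237,.17],5.8)
d=snap('scene','s4.png');t=snap('top','t4.png')
p,R,o=tool();a=p+.0655*R[:,2];print(proj(d,[p,a]),proj(t,[a]))
A=cv2.resize(d['image'][130:210,255:355],(500,400),interpolation=cv2.INTER_CUBIC)
B=cv2.resize(t['image'][165:245,330:390],(300,400),interpolation=cv2.INTER_CUBIC)
cv2.imwrite('pics/c4.png',np.hstack([A,B]))
E
```

```text
tool_pos: [0.5737, 0.021, 0.1827]
tool_pos: [0.5854, -0.151, 0.1827]
tool_pos: [0.5914, -0.2382, 0.1825]
tool_pos: [0.5916, -0.2362, 0.1707]
t 8.3 pos [ 0.5916 -0.2362  0.1707] shift [-0.0007 -0.0006  0.0007] len 0.001 f [ 0.23  0.33 -0.36] open 0.0145 grip 87.6
 turn [-0.0009 -0.0007 -0.0006] q6 -0.6
[[295.93691577 149.60317957]
 [296.74823852 168.2543632 ]] [[370.46878875 203.22339342]]
```

View pics/c4.png

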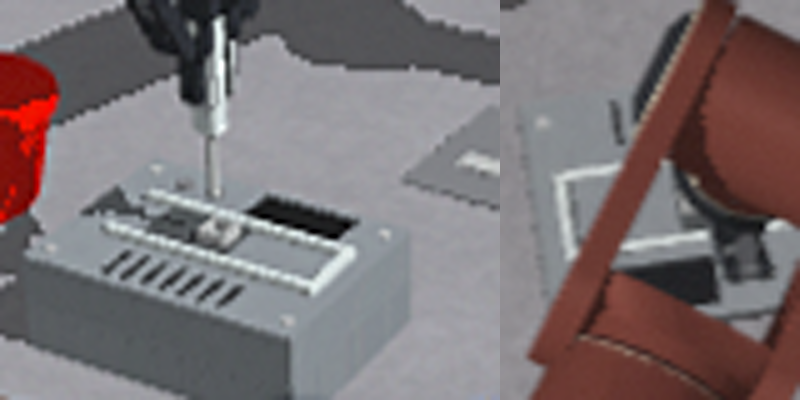

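The scene crop shows the pin's tip at about (297.2,168.8), just above the cup, whose centre is at about (298.8,175.8). The top view is blocked by the arm. I now compute the cup's position from both stored views.

```bash
python3 - <<'E'
from h import *
d=snap('scene');t=snap('top')
top0=cv2.imread('pics/top0.png');sc0=cv2.imread('pics/scene0.png')
print(cv2.cvtColor(top0,6)[198:211,362:378]);print(cv2.cvtColor(sc0,6)[168:183,289:309])
cu=onz(t,369.4,203.8,.0815);print('cup',cu.round(4),'in scene',proj(d,[cu]),'floor',proj(d,[[cu[0],cu[1],.0735]]))
print('scene(298.4,175.4)@.0815',onz(d,298.4,175.4,.0815).round(4),'tip from scene @.105',onz(d,297.2,168.8,.1052).round(4))
E
```

```text
[[146 139 120 101  91  85  87  82  76  74  73  76  75  74  74  74]
 [134 132 101  75  73  74  76  75  76  74  73  74  74  75  74  77]
 [132 132 104  81  75  73  75  85 111 105  72  49  67  76  76  75]
 [129 130 114 106 123 149 159 147 125 146 108  42  64  74  75  73]
 [130 131 110 111 132 106  78  83  84 138 118  55  63  73  76  74]
 [130 130 118 113 130  94  42  64  77 132 115  59  46  64  75  74]
 [130 130 129 118 145 111  43  65  76 120 119  73  43  65  75  73]
 [133 132 132 104 143 114  43  66  73 108 113  75  40  65  75  73]
 [132 132 133 106 140 143 113 120 135 155 136  81  42  62  73  73]
 [130 131 132 114 119 122 110 102  95  92  87  76  72  74  74  75]
 [130 130 129 114  91  83  82  78  77  74  74  76  76  75  75  76]
 [130 130 129 120  94  74  73  75  76  74  74  75  75  75  70  65]
 [130 129 129 130 100  74  75  71  72  93 101 122 124 145 175 184]]
[[141 131 128 137 141 145 149 102 112 120 122 146 148 146 146 146 146 151
  153 135]
 [220 205 164 159 143 142 144 114 106 121 127 147 145 145 146 147 150 158
  120  69]
 [160 169 200 225 204 199 167 139 135 140 143 145 145 146 
[... 550 characters left out ...]
  83  36  85 110 108 123 123 139 185 189 136  85 129 144 143
  137 130]
 [217 187 117  73  61  74  85  99  90  94 142 169 118 102 133 148 148 147
  147 144]
 [179 169 193 219 186 146 109  75  71  77  99  99  95 136 149 148 148 147
  145 146]
 [113 117 148 162 164 199 222 183 180 114  68  86 133 147 145 144 146 146
  145 145]
 [139 139 135 109 125 141 160 164 211 198 216 204 166 159 141 140 143 145
  143 146]
 [147 150 152 142 143 133 123 117 146 149 178 172 199 226 204 181 161 140
  141 143]]
cup [ 0.5923 -0.2357  0.0815] in scene [[297.18803234 175.12499338]] floor [[297.28281084 177.30101061]]
scene(298.4,175.4)@.0815 [ 0.5914 -0.2315  0.0815] tip from scene @.105 [ 0.5928 -0.2341  0.1052]
```

```bash
python3 -m jog '[[[0.002,-0.001,0.005],[0,0,0]],[[0.002,-0.001,0.01],[0,0,0]],[[0.002,-0.001,0.015],[0,0,0]],[[0.002,-0.001,0.02],[0,0,0]],[[0.002,-0.001,0.02],[0,0,0]]]' |grep -v rot
python3 -m jog '[[[0,0,0.001],[0,0,0]],[[0,0,0.002],[0,0,0]],[[0,0,0.003],[0,0,0]],[[0,0,0.004],[0,0,0]],[[0,0,0.004],[0,0,0]]]' |grep -v rot
python3 - <<'E'
from h import *
go([.591,-.234,.141],5.8)
d=snap('scene')
p,R,o=tool();a=p+.0655*R[:,2];print(proj(d,[a]))
cv2.imwrite('pics/c5.png',cv2.resize(d['image'][150:200,265:335],(700,500),interpolation=cv2.INTER_CUBIC))
E
```

```text
t: 9.0
tool_pos: [0.5899, -0.2348, 0.1498]
contact_force: [-0.6, 0.1, -0.2]
opening: 0.0153
grip_force: 87.6
t: 9.5
tool_pos: [0.5905, -0.2351, 0.1472]
contact_force: [1.1, -0.3, -1.3]
opening: 0.0152
grip_force: 87.6
t 9.5 pos [ 0.5905 -0.2351  0.1472] shift [0.0011 0.0006 0.0062] len 0.006 f [ 1.07 -0.28 -1.25] open 0.0152 grip 87.6
 turn [-0.0001 -0.0001 -0.0013] q6 -0.6
[[297.67679907 174.87387655]]
```

View pics/c5.png

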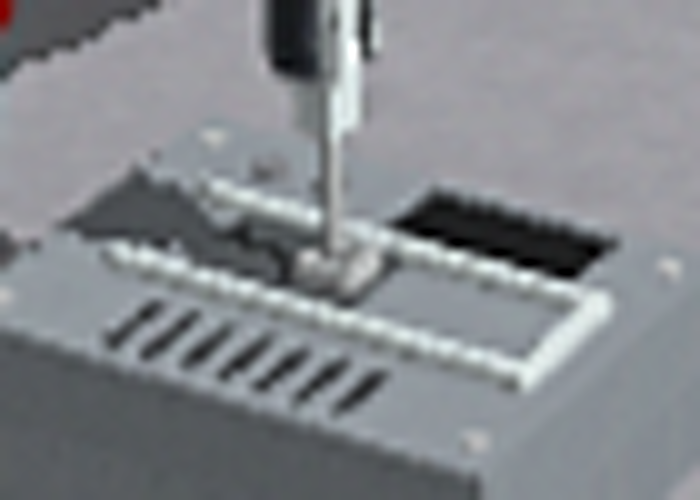

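The crop shows the shank's tip at about (297.9,174.4), over the cup rim centred at about (298.4,175.3). That puts the tip roughly 1 mm short in x and y. I nudge it and lower it gently.

```bash
python3 -m jog '[[[0.001,0.001,0],[0,0,0]],[[0.0012,0.0012,0.001],[0,0,0]],[[0.0012,0.0012,0.002],[0,0,0]],[[0.0012,0.0012,0.003],[0,0,0]],[[0.0012,0.0012,0.003],[0,0,0]]]' |grep -v rot
python3 -m jog '[[[0,0,0],[0,0,0]],[[0,0,0.001],[0,0,0]],[[0,0,0.002],[0,0,0]],[[0,0,0.002],[0,0,0]],[[0,0,0.002],[0,0,0]]]' |grep -v rot
python3 -c "
from h import *
go([.591,-.234,.14],5.8)"
```

```text
t: 10.05
tool_pos: [0.5915, -0.2338, 0.144]
contact_force: [-0.1, 0.6, -1.0]
opening: 0.0148
grip_force: 87.6
t: 10.55
tool_pos: [0.5916, -0.2338, 0.1422]
contact_force: [-0.1, 0.3, 0.0]
opening: 0.0146
grip_force: 87.6
t 10.55 pos [ 0.5916 -0.2338  0.1422] shift [-0.0001 -0.0006  0.0022] len 0.002 f [-0.07  0.27  0.01] open 0.0146 grip 87.6
 turn [-0.0001 -0.     -0.0013] q6 -0.59
```

```bash
python3 -m jog '[[[0.001,0,0.0005],[0,0,0]],[[0.003,0,0.001],[0,0,0]],[[0.005,0,0.001],[0,0,0]],[[0.007,0,0.001],[0,0,0]],[[0.009,0,0.001],[0,0,0]]]' |grep -E 'pos|contact'
python3 -m jog '[[[0.002,0,0],[0,0,0]],[[0.004,0,0],[0,0,0]],[[0.006,0,0],[0,0,0]],[[0.008,0,0],[0,0,0]],[[0.01,0,0],[0,0,0]]]' |grep -E 'pos|contact'
python3 -m jog '[[[0.002,0,0],[0,0,0]],[[0.004,0,0],[0,0,0]],[[0.006,0,0],[0,0,0]],[[0.008,0,0],[0,0,0]],[[0.01,0,0],[0,0,0]]]' |grep -E 'pos|contact'
python3 -c "
from h import *
go([.591,-.234,.14],5.8);d=snap('scene')
cv2.imwrite('pics/c6.png',cv2.resize(d['image'][150:200,265:335],(700,500),interpolation=cv2.INTER_CUBIC))"
```

```text
tool_pos: [0.5907, -0.2249, 0.1413]
contact_force: [-0.4, -2.6, -0.3]
tool_pos: [0.5896, -0.2148, 0.1413]
contact_force: [-0.0, -0.8, -0.8]
tool_pos: [0.5887, -0.2048, 0.1413]
contact_force: [-1.4, -1.8, -1.2]
t 12.05 pos [ 0.5887 -0.2048  0.1413] shift [-0.0293 -0.0007  0.0013] len 0.029 f [-1.44 -1.81 -1.2 ] open 0.0154 grip 87.6
 turn [-0.0001 -0.     -0.0012] q6 -0.55
```

View pics/c6.png

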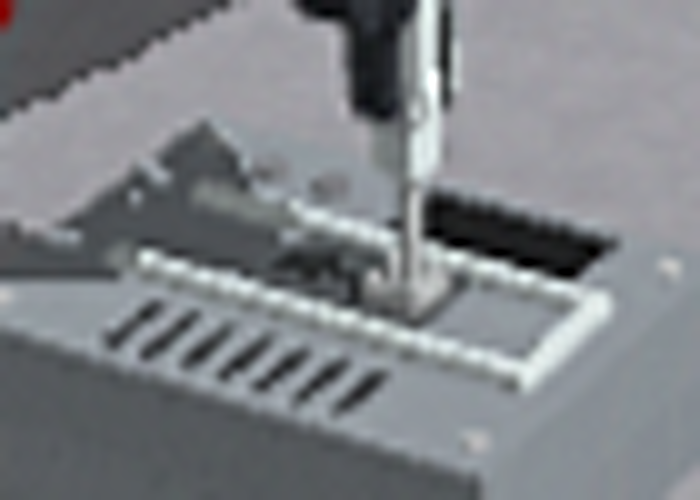

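The shutter follows the pin, which sits in the cup at about crop (405,290). I keep drawing.

```bash
python3 -m jog '[[[0.002,0,0],[0,0,0]],[[0.004,0,0],[0,0,0]],[[0.006,0,0],[0,0,0]],[[0.008,0,0],[0,0,0]],[[0.01,0,0],[0,0,0]]]' |grep -E 'pos|contact'
python3 -m jog '[[[0.002,0,0],[0,0,0]],[[0.004,0,0],[0,0,0]],[[0.006,0,0],[0,0,0]]]' |grep -E 'pos|contact'
```

```text
tool_pos: [0.5877, -0.1949, 0.1413]
contact_force: [-1.0, -1.9, -1.6]
tool_pos: [0.5871, -0.1889, 0.1413]
contact_force: [-1.5, -1.4, -0.6]
```

```bash
python3 -m jog '[[[0.002,0,0],[0,0,0]],[[0.004,0,0],[0,0,0]]]' |grep -E 'pos|contact'
```

```text
tool_pos: [0.5867, -0.1849, 0.1413]
contact_force: [-0.7, -2.1, -1.4]
```

```bash
python3 -m jog '[[[0.002,0,0],[0,0,0]],[[0.004,0,0],[0,0,0]]]' |grep -E 'pos|contact'
```

```text
tool_pos: [0.5865, -0.1828, 0.1414]
contact_force: [-0.1, -9.0, -3.6]
```

The force rose to 9 N at the end, so the shutter is against its stop, after about 47–51 mm of travel. I ease the pin back to mid-cup, lift it and look for the hole.

```bash
python3 -m jog '[[[-0.002,0,0],[0,0,0]],[[-0.004,0,0],[0,0,0]],[[-0.005,0,0],[0,0,0]],[[-0.005,0,0],[0,0,0]]]' |grep -E 'pos|contact'
python3 -m jog '[[[0,0,-0.004],[0,0,0]],[[0,0,-0.01],[0,0,0]],[[0,0,-0.018],[0,0,0]],[[0,0,-0.027],[0,0,0]],[[0,0,-0.03],[0,0,0]]]' |grep -E 'pos|contact'
python3 - <<'E'
from h import *
go([.5947,-.2629,.17],5.84)
d=snap('scene');t=snap('top')
for nm,i in(('hole',[.5947,-.2629,.07]),('cup',[.5869,-.1863,.0815])): print(nm,proj(d,[i]),proj(t,[i]))
A=cv2.resize(d['image'][150:200,265:335],(420,300),interpolation=cv2.INTER_CUBIC)
B=cv2.resize(t['image'][175:235,330:404],(370,300),interpolation=cv2.INTER_CUBIC)
cv2.imwrite('pics/c7.png',np.hstack([A,B]));cv2.imwrite('pics/s7.png',d['image']);cv2.imwrite('pics/t7.png',t['image'])
E
```

```text
tool_pos: [0.587, -0.1856, 0.1413]
contact_force: [-0.3, 0.0, -0.7]
tool_pos: [0.5878, -0.1864, 0.1735]
contact_force: [-0.0, -0.4, 0.1]
t 14.2 pos [ 0.5878 -0.1864  0.1735] shift [-0.0768 -0.0007  0.0036] len 0.077 f [-0.02 -0.4   0.1 ] open 0.0146 grip 87.8
 turn [ 0.0027  0.0014 -0.0019] q6 -0.53
hole [[290.36165058 176.01857308]] [[377.7352633  203.13550175]]
cup [[310.43325239 179.09228861]] [[353.51518426 205.98930631]]
```

View pics/c7.png

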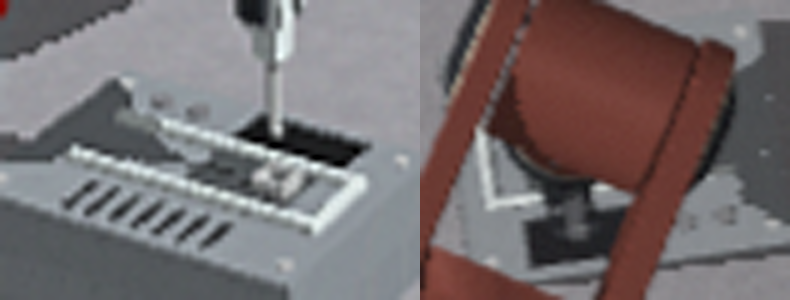

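The cup sits near the stop bar at scene (311.3,179.6), where it should be when open. The arm shades and hides the hole area, so I step aside to get a clear top view.

```bash
python3 -m jog '[[[0.03,0,0],[0,0,0]],[[0.07,0,0],[0,0,0]],[[0.11,0,0],[0,0,0]],[[0.15,0,0],[0,0,0]],[[0.19,0,0],[0,0,0]]]' |grep -E 'pos|contact'
python3 -m jog '[[[0.02,0,0],[0,0,0]],[[0.03,0,0],[0,0,0]],[[0.03,0,0],[0,0,0]]]' |grep -E 'pos|contact'
python3 - <<'E'
from h import *
d=snap('scene');t=snap('top')
A=cv2.resize(d['image'][150:200,265:335],(420,300),interpolation=cv2.INTER_CUBIC)
B=cv2.resize(t['image'][175:235,330:404],(370,300),interpolation=cv2.INTER_CUBIC)
cv2.imwrite('pics/c8.png',np.hstack([A,B]));cv2.imwrite('pics/s8.png',d['image']);cv2.imwrite('pics/t8.png',t['image'])
E
```

```text
tool_pos: [0.5673, 0.0045, 0.171]
contact_force: [0.3, -0.3, -0.3]
tool_pos: [0.5647, 0.0336, 0.1711]
contact_force: [0.6, -0.0, -1.3]
```

View pics/c8.png

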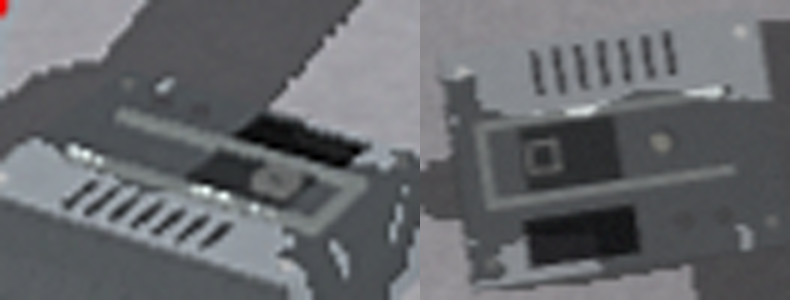

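The top view shows the white button at about (377.6,203.0), against a predicted hole centre of (377.7,203.1). The cup is at about (354.2,205.8).

```bash
python3 - <<'E'
from h import *
t=snap('top');g=cv2.imread('pics/t8.png')[197:209,371:385].astype(float)
w=cv2.cvtColor(g.astype('uint8'),6).astype(float);print(w.astype(int))
m=np.clip(w-np.median(w)-12,0,None);m=m*(m>0);yy,xx=np.mgrid[197:209,371:385]
u,v=(m*xx).sum()/m.sum(),(m*yy).sum()/m.sum();print(u,v)
h=onz(t,u,v,.05);c=onz(t,354.2,205.6,.0815);print(h.round(4),onz(t,u,v,.07).round(4),c.round(4),np.linalg.norm((h-c)[:2]).round(4))
go([h[0],h[1],.171],5.84)
E
```

```text
[[ 86  82  82  80  79  81  80  77  78  76  78  77  77  78]
 [ 77  78  80  78  76  79  79  78  78  79  77  78  78  78]
 [ 79  76  78  77  78  79  78  78  78  79  78  77  77  77]
 [ 76  78  77  80  78  79  74  72  70  77  76  77  78  77]
 [ 78  78  76  78  77  77  84  83  72  69  76  78  77  76]
 [ 78  78  77  78  77 104 115 115 100  74  72  76  78  78]
 [ 78  78  79  79  76 103 118 118 110  84  71  76  77  79]
 [ 79  79  81  79  77  90 112 120 107  80  73  78  78  80]
 [ 76  79  78  79  80  80  87  95  86  75  77  77  77  79]
 [ 79  79  77  78  79  77  80  81  78  77  77  78  76  77]
 [ 79  78  79  77  80  79  79  79  78  77  79  80  78  78]
 [ 79  79  79  77  78  79  78  77  78  75  77  79  80  80]]
377.65400843881855 203.0210970464135
[ 0.5968 -0.2649  0.05  ] [ 0.5951 -0.2627  0.07  ] [ 0.5881 -0.1885  0.0815] 0.077
t 15.25 pos [0.5651 0.0318 0.1712] shift [-0.2984  0.0023  0.0003] len 0.298 f [-0.42  0.48 -0.66] open 0.015 grip 87.8
 turn [-0.0002  0.0004 -0.003 ] q6 -0.17
```

```bash
python3 -m jog '[[[-0.025,0,0],[0,0,0]],[[-0.06,0,0],[0,0,0]],[[-0.1,0,0],[0,0,0]],[[-0.14,0,0],[0,0,0]],[[-0.18,0,0],[0,0,0]]]' |grep -E 'pos|contact'
python3 -m jog '[[[-0.04,0.001,0],[0,0,0]],[[-0.075,0.001,0],[0,0,0]],[[-0.1,0.001,0],[0,0,0]],[[-0.115,0.001,0],[0,0,0]],[[-0.1175,0.001,0],[0,0,0]]]' |grep -E 'pos|contact'
python3 -m jog '[[[0,0,0],[0,0,0]],[[0,0,0.01],[0,0,0]],[[0,0,0.02],[0,0,0]],[[0,0,0.028],[0,0,0]],[[0,0,0.028],[0,0,0]]]' |grep -E 'pos|contact'
python3 - <<'E'
from h import *
go([.5955,-.264,.1155],5.84)
d=snap('scene');p,R,o=tool();a=p+.0655*R[:,2];print(proj(d,[a]),proj(d,[[.5957,-.264,.07]]))
cv2.imwrite('pics/c9.png',cv2.resize(d['image'][150:200,265:335],(700,500),interpolation=cv2.INTER_CUBIC))
E
```

```text
tool_pos: [0.5827, -0.1493, 0.1713]
contact_force: [0.3, -0.2, -1.2]
tool_pos: [0.5952, -0.2654, 0.1711]
contact_force: [0.1, 0.1, 0.2]
tool_pos: [0.5944, -0.2617, 0.1406]
contact_force: [0.3, -0.2, -0.9]
t 16.75 pos [ 0.5944 -0.2617  0.1406] shift [-0.0025  0.0009  0.0251] len 0.025 f [ 0.35 -0.15 -0.94] open 0.015 grip 87.8
 turn [-0.0034 -0.0026 -0.001 ] q6 -0.63
[[290.46962191 174.44825674]] [[289.89957512 176.04249353]]
```

View pics/c9.png

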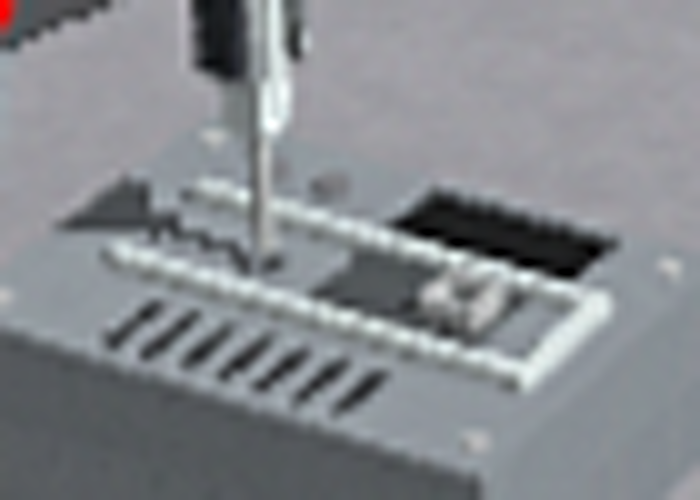

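The shutter is open and the tip, at scene (290.8,174.6), hangs just above the dark hole at about (291.2,175.8). I lower it gently and watch the force.

```bash
python3 -m jog '[[[-0.001,0.0005,0.004],[0,0,0]],[[-0.001,0.0005,0.008],[0,0,0]],[[-0.001,0.0005,0.012],[0,0,0]],[[-0.001,0.0005,0.012],[0,0,0]]]' |grep -E 'pos|contact'
python3 -m jog '[[[0,0,0.003],[0,0,0]],[[0,0,0.006],[0,0,0]],[[0,0,0.009],[0,0,0]],[[0,0,0.009],[0,0,0]]]' |grep -E 'pos|contact'
```

```text
tool_pos: [0.5958, -0.2638, 0.1304]
contact_force: [0.5, -0.3, -0.5]
tool_pos: [0.5958, -0.2638, 0.1216]
contact_force: [0.0, -0.2, -0.3]
```

```bash
python3 -m jog '[[[0,0,0.0015],[0,0,0]],[[0,0,0.003],[0,0,0]],[[0,0,0.0045],[0,0,0]],[[0,0,0.0055],[0,0,0]]]' |grep -E 'pos|contact'
for i in 1 2; do python3 -m jog '[[[0,0,0.001],[0,0,0]],[[0,0,0.001],[0,0,0]]]' |grep -E 'pos|contact'; done
```

```text
tool_pos: [0.5962, -0.264, 0.1166]
contact_force: [-0.4, -0.4, -0.2]
tool_pos: [0.5962, -0.264, 0.1157]
contact_force: [0.1, -0.3, -0.1]
tool_pos: [0.5963, -0.2641, 0.1151]
contact_force: [0.2, 0.6, 0.3]
```

```bash
for i in 1 2; do python3 -m jog '[[[0,0,0.001],[0,0,0]],[[0,0,0.001],[0,0,0]]]' |grep -E 'pos|contact'; done
for i in 1 2 3; do python3 -m jog '[[[0,0,0],[0,0,0]]]' |grep -E 'contact'; done
```

```text
tool_pos: [0.5963, -0.2641, 0.114]
contact_force: [-0.8, 1.4, 1.1]
tool_pos: [0.5963, -0.2641, 0.113]
contact_force: [0.1, 0.0, 2.0]
contact_force: [0.4, 0.4, 1.6]
contact_force: [-1.2, -0.2, 2.3]
contact_force: [-0.8, -0.0, 1.2]
```

```bash
for i in 1 2 3; do python3 -m jog '[[[0,0,0.001],[0,0,0]],[[0,0,0.001],[0,0,0]]]' |grep -E 'pos|contact'; done
for i in 1 2 3 4 5 6; do python3 -m jog '[[[0,0,0],[0,0,0]]]' |grep -E 'contact'; done
```

```text
tool_pos: [0.5963, -0.2641, 0.1119]
contact_force: [-1.0, -0.6, 2.4]
tool_pos: [0.5963, -0.2641, 0.1109]
contact_force: [-1.1, 0.7, 3.5]
tool_pos: [0.5963, -0.2641, 0.1099]
contact_force: [-1.0, 1.0, 3.8]
contact_force: [-0.5, 0.1, 4.1]
contact_force: [-0.4, 0.1, 4.0]
contact_force: [0.4, 0.1, 3.2]
contact_force: [-0.4, 0.1, 4.0]
contact_force: [-0.2, 0.5, 3.9]
contact_force: [-0.4, 0.3, 3.6]
```

```bash
for i in 1 2 3; do python3 -m jog '[[[0,0,0.0005],[0,0,0]],[[0,0,0.0005],[0,0,0]]]' |grep -E 'pos|contact'; done
for i in 1 2 3 4 5 6; do python3 -m jog '[[[0,0,0],[0,0,0]]]' |grep -E 'contact'; done
```

```text
tool_pos: [0.5963, -0.2641, 0.1093]
contact_force: [-0.1, -0.5, 4.6]
tool_pos: [0.5963, -0.2641, 0.1089]
contact_force: [0.3, 0.4, 4.2]
tool_pos: [0.5963, -0.2641, 0.1084]
contact_force: [0.6, 0.3, 4.9]
contact_force: [-0.2, 1.3, 4.9]
contact_force: [0.0, -0.4, 5.1]
contact_force: [-0.5, 0.2, 5.0]
contact_force: [0.9, -0.4, 5.3]
contact_force: [-0.6, -0.4, 5.5]
contact_force: [0.8, -0.5, 4.9]
```

```bash
python3 -m jog '[[[0,0,0.0002],[0,0,0]],[[0,0,0.0004],[0,0,0]],[[0,0,0.0004],[0,0,0]]]' |grep -E 'pos|contact|t:'
for i in 1 2 3 4 5; do python3 -m jog '[[[0,0,0],[0,0,0]]]' |grep -E 'contact|grip'; done
```

```text
t: 21.8
tool_pos: [0.5963, -0.2641, 0.108]
tool_rot: [2.108, 2.33, 0.0]
contact_force: [0.8, 0.1, 5.2]
contact_force: [0.5, -0.4, 4.4]
grip_force: 88.6
contact_force: [0.4, -0.4, 4.5]
grip_force: 88.6
contact_force: [0.1, 0.0, 4.8]
grip_force: 88.6
contact_force: [0.7, -1.0, 5.2]
grip_force: 88.6
contact_force: [0.0, -1.0, 4.6]
grip_force: 88.6
```

```bash
python3 -m jog '[[[0,0,0.0002],[0,0,0]],[[0,0,0.0004],[0,0,0]],[[0,0,0.0004],[0,0,0]]]' |grep -E 'pos|contact'
for i in 1 2 3 4 5 6 7 8; do python3 -m jog '[[[0,0,0],[0,0,0]]]' |grep -E 'contact'; done; python3 -c "
from h import *
go([.5963,-.2641,.108]);d=snap('scene','s10.png')
cv2.imwrite('pics/c10.png',cv2.resize(d['image'][150:200,265:335],(700,500),interpolation=cv2.INTER_CUBIC))"
```

```text
tool_pos: [0.5963, -0.2641, 0.1076]
contact_force: [0.6, 0.7, 5.2]
contact_force: [0.5, 0.1, 5.7]
contact_force: [0.1, -0.7, 4.3]
contact_force: [-0.1, 0.1, 5.0]
contact_force: [-0.4, -0.1, 5.5]
contact_force: [0.4, 0.2, 5.3]
contact_force: [0.4, 0.1, 5.4]
contact_force: [0.0, -0.5, 4.8]
contact_force: [0.1, 0.2, 5.3]
t 23.4 pos [ 0.5963 -0.2641  0.1076] shift [-0.      0.     -0.0004] len 0.0 f [0.09 0.21 5.34] open 0.0149 grip 88.6
```

View pics/c10.png

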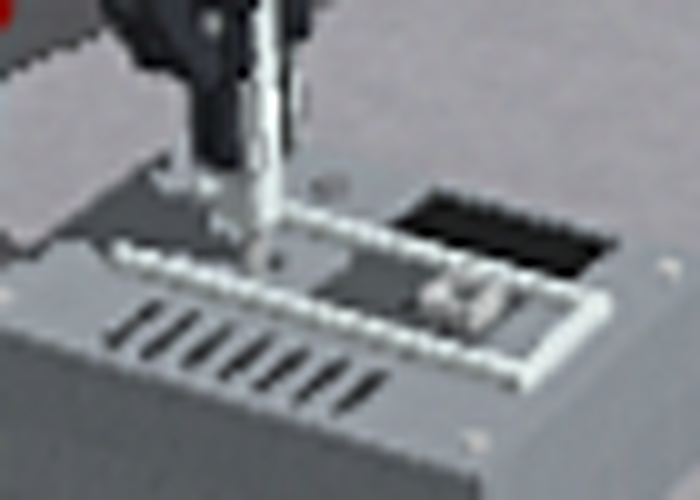

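The shank is in the hole at crop (260,255) and the shutter still sits open. The upward force is a steady 5.2–5.5 N, about 7 mm of the 8 mm press, so I hand in.

```bash
python3 -c "
from station import job
print(job.finish_job())"
```

```text
the job is handed in; nothing more can be done
None
```

I drew the shutter open with the pin until it met its stop, and handed the job in with the pin still gripped and holding the reset button about 7 mm down of 8 mm, estimated from about 5.3 N of force; no verdict came back.

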